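Scoop the clamp halves from the tilt-out bin

ROBOT

A 6-joint arm with a two-finger parallel gripper is mounted at the origin on the work surface. World frame = base frame: x ahead of the robot, y to its left, z up, the work surface at z = 0. Lengths are in mm, angles in rad, forces in N, time in s.
With the tool pointing down it reaches from about 350 to 775 mm from the base axis. Payload 7.3 kg.
Tool frame: the origin (TCP) lies on the centre line of the jaws, within the pads' length; the fingertips stand 25 mm ahead of it and the grasp point (between the pads) lies 6 mm ahead of it; z points along the fingers, y is the direction in which the jaws open and shut (so a half turn about z gives the same grasp; the last joint's range is limited). The gripper opens to 92 mm and grips with 3 to 60 N. Pads are 19 mm wide; open, the fingers measure 130 mm over their backs; the gripper's body (75 mm by 190 mm) begins 47 mm behind the grasp point.
Start: joints at [1.119, 0.342, 1.524, -0, 1.275, -0.146], TCP at [158.039, 500.666, 251.741] pointing down, gripper open.
Joint ranges: [-2.53, 2.53], [-0.77, 2.02], [0.04, 2.7], [-1, 4.14], [0.28, 2.66], [-3.11, 3.11]. Speed limits (rad/s): [2.57, 2.57, 3.14, 3.14, 3.14, 3.14].

INTERFACE

Orientations are given as a unit quaternion [w, x, y, z].
In Python, from cell import monitor, capture, finish_job gives the robot as it stands. The module is installed in compiled form; this text tells all that it offers.
- The arm moves only by the tool step_arm, never from a script. Its argument "commands" is a list of rows, each a list of 2 entries, a list of its own where there are three numbers: the shift along the world's x, y, z in cm, then the turn about the world's z in rad. In form: [[[tx, ty, tz], twist], ...]. A call has 1 to 10 rows; each row is the pose to reach, as a shift and turn from the pose commanded when the call began; what a row does not reach only later rows make up. A row lasts 1/10 s, in which the tool goes at most 50 mm and 8.59 degrees, less where a joint would pass 70% of its speed; a pose out of reach is approached as far as the arm can. A call with a gripper value outside its range is refused whole. "grip" is the opening in per cent of the stroke, from 0 (shut) to 100 (fully open), set as the call begins (left out, the last holds). The fingers move at their own pace and stop on an object; the grip force is fixed at half the most. Time passes only in rows, so rows that repeat a pose let the fingers close. It gives the time, the measured TCP pose, the force and the opening at its end, in the units of the state.
- monitor.get_obs(): the state, without advancing time (a new reading comes with each control period).
- capture(name): name is "side" or "top" or "wrist"; returns a dict with "frame" (480x640x3 uint8, red, green, blue), "camera_matrix" (3x3 intrinsics, pixels), "R" (3x3) and "t" (3): a world point X has camera coordinates R X + t; the wrist camera has in their place "tool_from_camera" (4x4, takes a point from camera to tool coordinates, whose origin is the TCP and whose axes are the flange's). Camera axes: x right, y down, z forward; pixel columns grow to the right and rows downward; lengths in mm; the calibration is good to about 2 mm. A picture is of the moment at which its call begins: read the wrist's pose just before it. There is no depth.
- finish_job(): hands the job in, once; it reports no verdict.
The state is a dict: "clock": time; "joints": joint angles; "joint_velocities": joint speeds; "joint_torque": joint torques, N m; "tcp_pos": TCP position; "orientation": TCP orientation; "force": force on the tool from outside, world axes, zero at the start; "torque": the same for the moment, N m; "width": finger opening in mm.
Only numpy, scipy, OpenCV 4.12 (cv2) and the standard library are available. Lean on these libraries where they do the work, as an engineer would, in place of code of your own. Each camera call takes 0.05 s, during which the arm holds its last target.

TASK

Swing the orange bin forward out of its rack as far as it goes, scoop both aluminium clamp halves out of its mouth into the steel tray below, then swing the empty bin fully back home. Do not pull the other two bins open or knock over the white grease jar.

Things in the scene. Friction and masses are not known exactly. Their poses are not given: they have to be found in the camera images.
- bin_orange (a joint): tilt angle of the orange bin about its level hinge: 0 = home in the rack, 0.75 rad = swung fully forward (hard stop). A stiff friction hinge (about 0.3 N m): the bin stays where it is left. The bin swings towards the robot side (-x of cradle_orange) and downwards
- cradle_orange: grey steel frame, 125 x 88 mm, open above, carrying the orange bin; one of three side by side on 92 mm centres. Origin on its underside, 8 mm above the bench, below the middle of the hinge line; x points level to the back of the rack, y along the hinge, z up. Side plates reach 8 mm and the back plate (103 mm behind the hinge line) 15 mm above the hinge line
- bin_hinge (a point): the middle of the orange bin's hinge line, which is also the inner corner between its front wall and its floor; fixed, 53 mm above the bench
- bin_lip (a point): middle of the top edge of the orange bin's flat front wall (inner face, 4 mm thick), 75 mm from the hinge line. At home the wall rises at 49 degrees to level, leaning to the robot (lip 49 mm before, 57 mm above the hinge); fully forward it is a 6 degree ramp (lip 75 mm before, 7 mm above). Inside width 66 mm, mouth open above; a fingertip behind the lip can pull the bin forward
- bin_rear (a point): middle of the back end of the orange bin's flat floor (upper face), 95 mm from the hinge line, with a stop 12 mm high, 4 mm thick. At home the floor falls 13 degrees to the back; fully forward it rises 30 degrees to the back, so floor and front wall form a wide V with side walls 34 mm high. Pressing the back of the floor down swings the bin home
- clamp_a: handlebar clamp half, aluminium block 24 x 50 x 24 mm (x, y, z) with a groove 24 mm wide, 12 mm deep along x in its underside (a bridge shape, flat top), smooth and slippery, about 50 g; origin at the centre of its underside. At the start both lie on the orange bin's floor, long side across it, centres 15 mm (clamp_a) and 43 mm (clamp_b) behind the hinge line
- clamp_b: the second clamp half, same as clamp_a
- tray: open steel tray 140 x 110 x 30 mm (x, y, z), walls and floor 4 to 5 mm, about 0.5 kg, loose on the bench in front of the orange bin and below its lip; origin at the centre of its underside
- bin_black (a joint): tilt angle of the black bin, same mechanism, 0 = home; starts nearly home
- bin_grey (a joint): tilt angle of the grey bin, same mechanism, 0 = home; starts nearly home
- grease_jar: white jar with red lid, 36 mm across, 50 mm tall, standing on the bench in front of the grey bin, 120 to 150 mm before its hinge line; origin at the centre of its underside, z up
There are look-alikes about, which are no part of the job. What is shaped like the clamp_a but blue or pink is not meant.

How it is judged (in metres and radians):
On the way, in this order (a step that is already met when the one before it is completed fails the run):
1. the orange bin is swung forward (over 0.66 rad) with both clamp halves still in it (origins no more than 60 mm in front of its hinge line, over 40 mm above the bench) (value of joint bin_orange above 0.66 rad and x of each of clamp_a, clamp_b in the frame of cradle_orange above -0.06 m and height (world z) of each of clamp_a, clamp_b above 0.04 m), for 0.2 s.
2. both clamp halves lie in the tray (x of clamp_a in the frame of tray between -0.07 and 0.07 m and y of clamp_a in the frame of tray between -0.055 and 0.055 m and z of each of clamp_a, clamp_b in the frame of tray below 0.06 m and x of clamp_b in the frame of tray between -0.07 and 0.07 m and y of clamp_b in the frame of tray between -0.055 and 0.055 m), for 0.2 s.
At the end, for the whole second after the job is handed in: the orange bin is home (under 0.08 rad); both clamp halves lie at rest inside the tray (origin within 70 mm lengthwise and 55 mm crosswise of its centre, less than 60 mm above its underside); the tray is flat on the bench (all of step 2 and value of joint bin_orange below 0.08 rad and linear speed of each of clamp_a, clamp_b below 0.03 m/s and angle between tray's own z axis and vertical below 0.1 rad and height (world z) of tray below 0.012 m); the robot touches nothing.
It fails at once if another bin is pulled open (over 0.3 rad) (value of joint any of bin_black, bin_grey above 0.3 rad).
It fails at once if the grease jar is knocked over (angle between grease_jar's own z axis and vertical above 0.6 rad).
It also fails if it takes over 58 s, if anything falls off the work surface, if the arm or the gripper's body presses on something with over 40 N, if the wrist force passes 120 N, or if a joint passes its speed limit or range.

## Working session

There is one attempt and no reset: what is moved stays moved. The work goes in short steps, Python scripts to look and compute and a tool call to move; the robot and the scene stay as the last step left them, time stands still between calls to the robot, and variables do not carry over. Pictures are saved under pics/ and viewed, and the job is handed in when it is done.

Besides the shell and the picture viewer there is one more tool, called after "Emit:" as name([rows], argument=value, ...), one row to a line, values as JSON. step_arm: Moves the arm, as the interface text tells. Its arguments: {"type":"object","properties":{"commands":{"type":"array","items":{"type":"array"}},"grip":{"type":"number"}},"required":["commands"]}

```bash
mkdir -p pics
cat > h.py <<'E'
import numpy as np,cv2
from cell import monitor,capture,finish_job
def snap(n,f):
    c=capture(n); cv2.imwrite('pics/'+f,c['frame'][:,:,::-1]); return c
def pix(c,X):
    p=c['camera_matrix']@(np.array(c['R'])@np.array(X,float)+np.array(c['t'])); return p[:2]/p[2]
def ray(c,u,v,z):
    R=np.array(c['R']);t=np.array(c['t']).ravel();K=np.array(c['camera_matrix'])
    o=-R.T@t; d=R.T@np.linalg.inv(K)@np.array([u,v,1.]); return o+d*(z-o[2])/d[2]
E
python3 - <<'E'
from h import *
import pickle
o=monitor.get_obs();print({k:np.round(v,3) for k,v in o.items()})
for n in('side','top','wrist'):
    c=snap(n,n+'0.png')
    pickle.dump({k:v for k,v in c.items()},open(n+'0.pkl','wb'))
    print(n,{k:np.round(v,3).tolist() for k,v in c.items() if k!='frame'})
E
```

```text
{'clock': np.float64(0.0), 'joints': array([ 1.119,  0.343,  1.525, -0.   ,  1.275, -0.146]), 'joint_velocities': array([ 0.   , -0.002,  0.001, -0.001, -0.001,  0.002]), 'joint_torque': array([-1.0000e-03, -4.3124e+01, -2.4422e+01,  7.2000e-02,  5.6000e-02,
       -0.0000e+00]), 'tcp_pos': array([157.866, 500.314, 251.028]), 'orientation': array([-0.   ,  0.152,  0.988, -0.001]), 'force': array([ 0.113,  0.619, -0.249]), 'torque': array([ 0.005, -0.007,  0.045]), 'width': np.float64(92.096)}
side {'camera_matrix': [[514.72, 0.0, 319.969], [0.0, 514.72, 234.202], [0.0, 0.0, 1.0]], 'R': [[0.776, -0.63, 0.013], [-0.322, -0.414, -0.851], [0.542, 0.657, -0.524]], 't': [-500.772, 250.507, 489.632]}
top {'camera_matrix': [[444.251, 0.0, 319.455], [0.0, 444.251, 240.258], [0.0, 0.0, 1.0]], 'R': [[0.157, -0.988, 0.001], [-0.965, -0.154, -0.212], [0.21, 0.032, -0.977]], 't': [-126.526, 560.201, 605.656]}
wrist {'camera_matrix': [[346.713, 0.0, 319.455], [0.0, 346.713, 241.981], [0.0, 0.0, 1.0]], 'tool_from_camera': [[0.0, -0.953, -0.304, 83.855], [1.0, 0.0, 0.001, -0.965], [-0.001, -0.304, 0.953, -133.368], [0.0, 0.0, 0.0, 1.0]]}
```

View pics/top0.png

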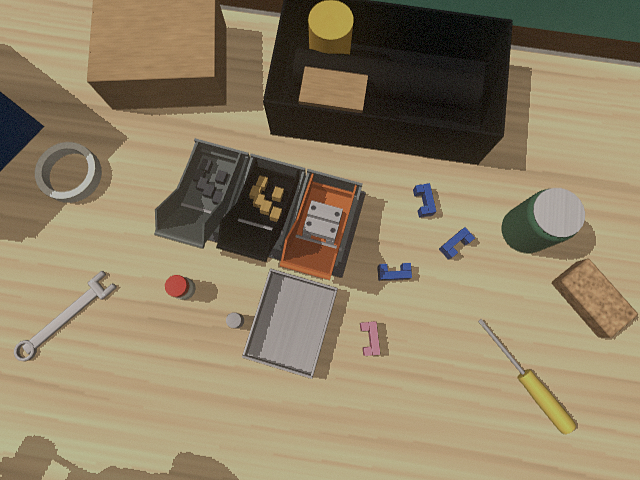

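View pics/side0.png

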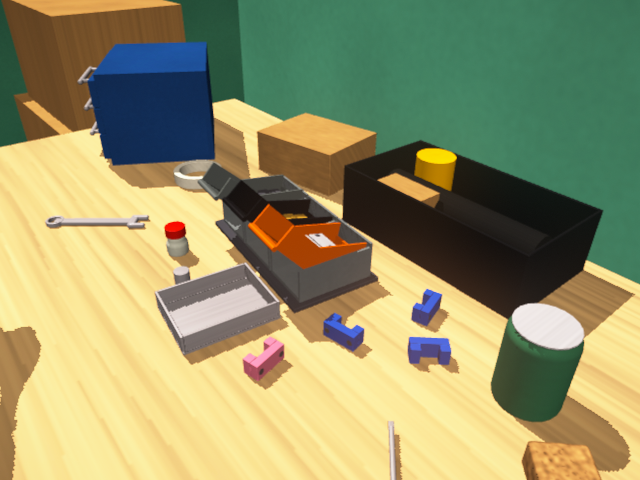

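View pics/wrist0.png

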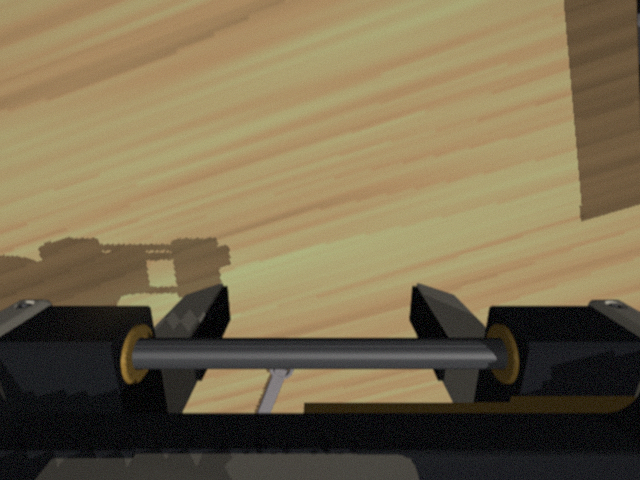

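The top view shows the orange bin at about (325,225) with two clamps inside. The tray is at (292,322), the jar at (178,287), and a small grey cylinder at (235,320). I'll enlarge the crops to read points.

Run:
```python
import cv2
a=cv2.imread('pics/top0.png')[150:390,220:400];cv2.imwrite('pics/t0c.png',cv2.resize(a,None,fx=2.5*1,fy=2.5,interpolation=cv2.INTER_CUBIC))
a=cv2.imread('pics/top0.png')[160:290,260:380];cv2.imwrite('pics/t0d.png',cv2.resize(a,None,fx=4.5,fy=4.5,interpolation=cv2.INTER_CUBIC))
a=cv2.imread('pics/side0.png')[150:360,150:400];cv2.imwrite('pics/s0c.png',cv2.resize(a,None,fx=2.8,fy=2.8,interpolation=cv2.INTER_CUBIC))
```

```text
(no output)
```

View pics/t0c.png

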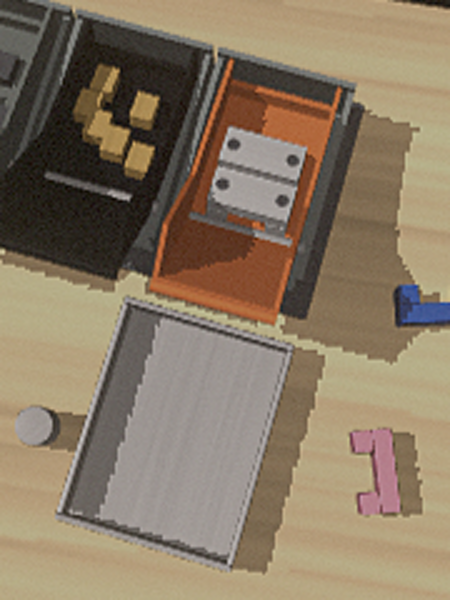

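View pics/t0d.png

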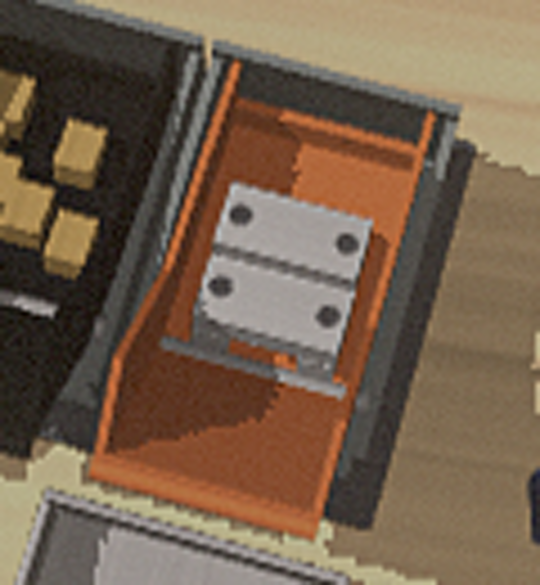

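View pics/s0c.png

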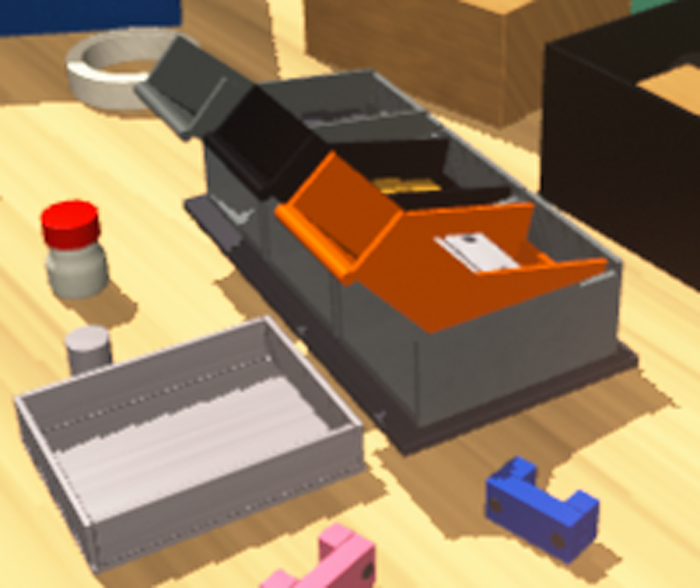

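```bash
cat > fit.py <<'E'
from h import *
import pickle
from scipy.optimize import least_squares
c=pickle.load(open('top0.pkl','rb'));s=pickle.load(open('side0.pkl','rb'))
d=lambda u,v:(260+u/4.5,160+v/4.5)
# local pts
P=[((-49,33,110),d(103,460)),((-49,-33,110),d(325,512)),((0,33,53),d(163,343)),((0,-33,53),d(345,390)),
((103,44,68),d(213,43)),((103,-44,68),d(460,107))]
def W(p,l):
    x,y,a=p;return [x+np.cos(a)*l[0]-np.sin(a)*l[1],y+np.sin(a)*l[0]+np.cos(a)*l[1],l[2]]
def f(p): return np.concatenate([pix(c,W(p,l))-np.array(m) for l,m in P])
r=least_squares(f,[500,100,0]);print('rack',r.x,r.fun.reshape(-1,2).round(1).tolist())
t=lambda u,v:(220+u/2.5,150+v/2.5)
T=[((70,55,30),t(125,298)),((70,-55,30),t(292,347)),((-70,55,30),t(60,517)),((-70,-55,30),t(230,568))]
def g(p): return np.concatenate([pix(c,W(p,l))-np.array(m) for l,m in T])
q=least_squares(g,[400,100,0]);print('tray',q.x,q.fun.reshape(-1,2).round(1).tolist())
e=lambda u,v:(150+u/2.8,150+v/2.8)
for nm,l in (('lipL',(-49,33,110)),('lipR',(-49,-33,110)),('backR',(103,-44,68))): print(nm,(pix(s,W(r.x,l))-[150,150])*2.8)
for l,_ in T: print('tray',(pix(s,W(q.x,l))-[150,150])*2.8)
print('jar',ray(c,177,285,50), 'tray in rack', )
R=np.array([[np.cos(r.x[2]),np.sin(r.x[2])],[-np.sin(r.x[2]),np.cos(r.x[2])]])
print(R@(q.x[:2]-r.x[:2]),R@(ray(c,177,285,50)[:2]-r.x[:2]))
d2=[d(232,183),d(372,220),d(355,283),d(213,243)]
for m in d2: print('clampb top',R@(ray(c,*m,60)[:2]-r.x[:2]))
E
python3 fit.py
```

```text
rack [ 5.71089865e+02 -3.30927644e+01 -1.03530877e-01] [[1.2, -1.0], [-1.5, -0.1], [-0.3, 0.5], [1.3, 1.1], [-0.8, -0.1], [0.1, -0.2]]
tray [ 4.48395670e+02 -1.29146548e+01 -1.18656025e-01] [[-0.3, -1.4], [1.5, -1.6], [-2.2, 0.9], [1.1, 1.7]]
lipL [287.42861687 207.22367959]
lipR [351.55478449 268.16711016]
backR [617.54119657 261.71153666]
tray [264.68214949 314.129298  ]
tray [361.6469391  424.55155065]
tray [  7.29519439 397.41902346]
tray [ 82.24473021 529.32296254]
jar [474.55614013 162.37702253  50.        ] tray in rack
[-124.12255178    7.39010783] [-116.21785699  184.4467602 ]
clampb top [59.15737477 24.29821027]
clampb top [ 58.81614415 -24.88398972]
clampb top [ 36.02106424 -24.81944502]
clampb top [37.10628012 24.95062887]
```

Emit:
step_arm([
  [[39.1,-53.1,0],0.2],
  [[39.1,-53.1,0],0.2],
  [[39.1,-53.1,0],0.2],
  [[39.1,-53.1,0],0.2],
  [[39.1,-53.1,0],0.2],
  [[39.1,-53.1,0],0.2],
  [[39.1,-53.1,0],0.2],
  [[39.1,-53.1,0],0.2],
  [[39.1,-53.1,0],0.2],
  [[39.1,-53.1,0],0.2],
], grip=11)

```text
clock: 1.15
tcp_pos: [452.9, 99.4, 251.7]
orientation: [0.0, 0.053, 0.999, 0.0]
force: [2.4, 0.9, -0.6]
width: 16.6
```

Emit:
step_arm([
  [[0,0,0],0],
  [[0,0,0],0],
  [[0,0,0],0],
])

```text
clock: 1.45
tcp_pos: [451.4, 102.1, 251.5]
orientation: [-0.001, 0.053, 0.999, 0.0]
force: [-0.0, 0.4, -0.2]
width: 10.2
```

Emit:
step_arm([
  [[9.8,-13.3,-3],0],
  [[9.8,-13.3,-3],0],
  [[9.8,-13.3,-3],0],
  [[9.8,-13.3,-3],0],
  [[9.8,-13.3,-3],0],
  [[9.8,-13.3,-3],0],
])

```text
clock: 2.05
tcp_pos: [549.4, -29.9, 221.7]
orientation: [-0.001, 0.052, 0.999, 0.0]
force: [-0.3, -0.5, 0.0]
width: 10.2
```

```bash
cat >> h.py <<'E'
from scipy.spatial.transform import Rotation as Ro
def loc(p,H=(571,-33,-.1035)):
    d=np.array(p[:2])-H[:2]; a=H[2]; return np.array([np.cos(a)*d[0]+np.sin(a)*d[1],-np.sin(a)*d[0]+np.cos(a)*d[1]])
def st():
    o=monitor.get_obs(); q=o['orientation']; T=Ro.from_quat([q[1],q[2],q[3],q[0]])
    y=T.apply([0,1,0]); print('t',round(float(o['clock']),2),'tcp',o['tcp_pos'].round(1),'loc',loc(o['tcp_pos']).round(1),'tip h',round(float(o['tcp_pos'][2])-78,1),'yang',round(float(np.arctan2(y[1],y[0])),3),'F',o['force'].round(1),'w',round(float(o['width']),1)); return o
E
python3 - <<'E'
from h import *
st();snap('side','s1.png');snap('top','t1.png')
E
```

```text
t 2.05 tcp [549.4 -29.9 221.7] loc [-21.8   0.8] tip h 143.7 yang 1.466 F [-0.3 -0.5  0. ] w 10.2
```

View pics/s1.png

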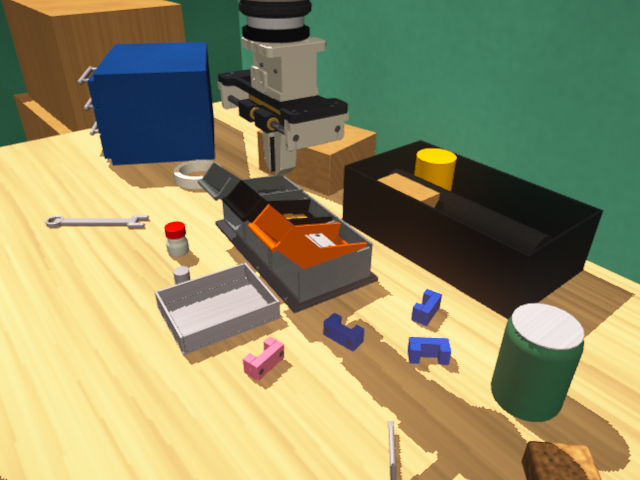

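View pics/t1.png

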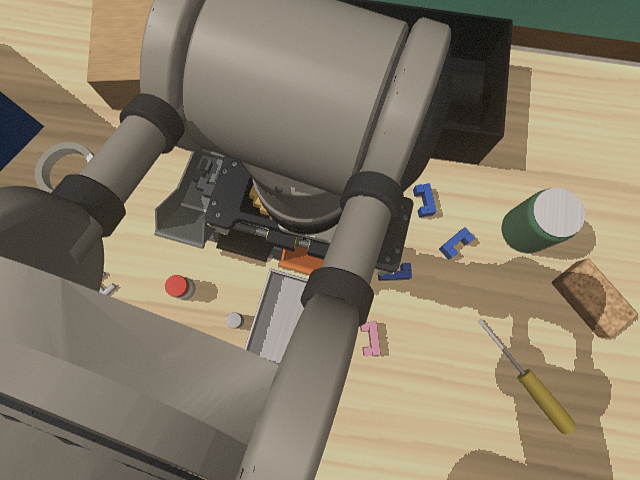

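The side view shows the fingers above the orange bin's mouth, with the jaws along the hinge line. Next I'll go down behind the lip.

Emit:
step_arm([
  [[0,0,-4],0],
  [[0,0,-7],0],
  [[0,0,-8.5],0],
  [[0,0,-9.2],0],
  [[0,0,-10],0],
  [[0,0,-10],0],
])

```text
clock: 2.75
tcp_pos: [550.0, -31.1, 121.8]
orientation: [-0.0, 0.052, 0.999, 0.0]
force: [0.2, 0.3, 0.6]
width: 10.1
```

```bash
python3 - <<'E'
from h import *
o=st();snap('side','s2.png');snap('wrist','w2.png')
# arc, corner-> TCP : lx=-58cos+9.5, h=58 sin
a=-.1035
x0=np.array([-21.8,43.7])
for ph in (49,44,38,32,26,20,15,10,6,5):
    p=np.radians(ph); lx=-58*np.cos(p)+9.5; h=58*np.sin(p)-1
    d=lx-x0[0]; print(ph, (d*np.cos(a)/10).round(2),(d*np.sin(a)/10).round(2),((h-x0[1])/10).round(2))
E
python3 -c "
import cv2
a=cv2.imread('pics/s2.png')[120:340,150:420];cv2.imwrite('pics/s2c.png',cv2.resize(a,None,fx=2.7,fy=2.7))"
```

```text
t 2.75 tcp [550.  -31.1 121.8] loc [-21.1  -0.3] tip h 43.8 yang 1.466 F [0.2 0.3 0.6] w 10.1
49 -0.67 0.07 -0.09
44 -1.04 0.11 -0.44
38 -1.43 0.15 -0.9
32 -1.78 0.18 -1.4
26 -2.07 0.22 -1.93
20 -2.31 0.24 -2.49
15 -2.46 0.26 -2.97
10 -2.57 0.27 -3.46
6 -2.62 0.27 -3.86
5 -2.63 0.27 -3.96
```

View pics/s2c.png

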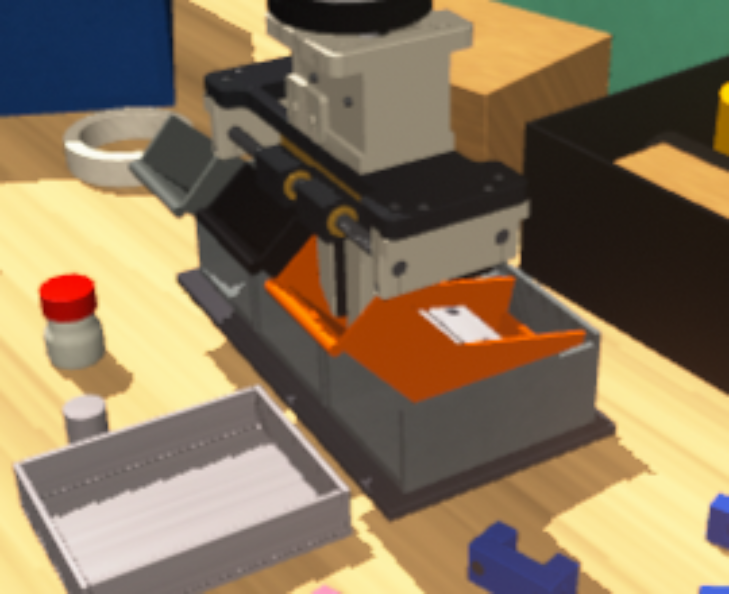

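View pics/w2.png

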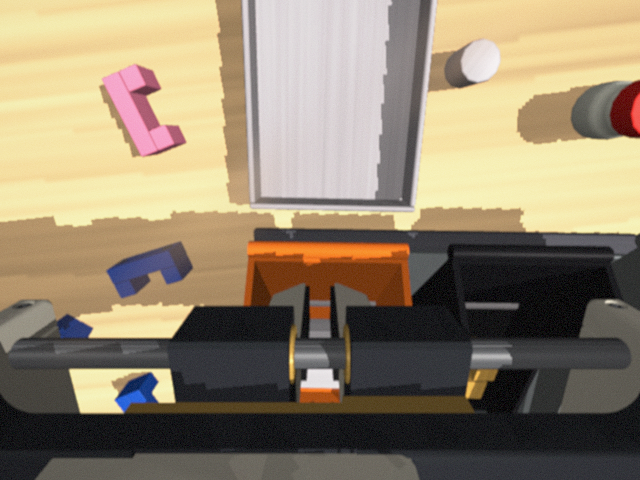

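Fingers are behind the lip and centred in the mouth. I'll follow the arc, at moderate speed.

Emit:
step_arm([
  [[-0.4,0.0,0],0],
  [[-0.7,0.1,-0.1],0],
  [[-0.9,0.1,-0.3],0],
  [[-1.1,0.1,-0.5],0],
  [[-1.3,0.1,-0.7],0],
  [[-1.45,0.15,-0.9],0],
  [[-1.6,0.2,-1.15],0],
  [[-1.8,0.2,-1.4],0],
  [[-1.9,0.2,-1.65],0],
  [[-2.05,0.2,-1.9],0],
])

```text
clock: 3.85
tcp_pos: [531.0, -29.9, 104.2]
orientation: [0.002, 0.053, 0.999, -0.0]
force: [1.9, 0.5, 5.8]
width: 10.2
```

Run:
```python
from h import *
o=st();snap('side','s3.png')
a=cv2.imread('pics/s3.png')[120:340,150:420];cv2.imwrite('pics/s3c.png',cv2.resize(a,None,fx=2.7,fy=2.7))
```

```text
t 3.85 tcp [531.  -29.9 104.2] loc [-40.1  -1. ] tip h 26.2 yang 1.465 F [1.9 0.5 5.8] w 10.2
```

View pics/s3c.png

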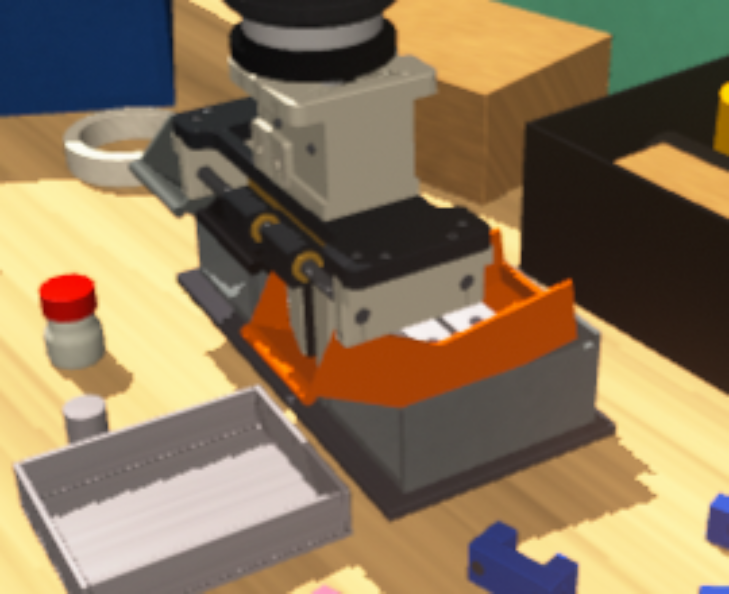

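The bin is about half-way and both clamps are still in it. I'll carry on to the stop.

Emit:
step_arm([
  [[-0.1,0,-0.25],0],
  [[-0.2,0,-0.5],0],
  [[-0.3,0,-0.75],0],
  [[-0.4,0,-1.0],0],
  [[-0.45,0,-1.25],0],
  [[-0.5,0.05,-1.5],0],
  [[-0.55,0.05,-1.75],0],
  [[-0.6,0.05,-2.0],0],
  [[-0.6,0.05,-2.2],0],
  [[-0.6,0.05,-2.2],0],
])

```text
clock: 4.9
tcp_pos: [525.0, -29.1, 83.6]
orientation: [0.002, 0.053, 0.999, -0.0]
force: [-1.8, 2.3, 17.9]
width: 9.9
```

Run:
```python
from h import *
o=st();snap('side','s4.png');snap('wrist','w4.png')
a=cv2.imread('pics/s4.png')[120:340,150:420];cv2.imwrite('pics/s4c.png',cv2.resize(a,None,fx=2.7,fy=2.7))
```

```text
t 4.9 tcp [525.  -29.1  83.6] loc [-46.1  -0.9] tip h 5.6 yang 1.465 F [-1.8  2.3 17.9] w 9.9
```

View pics/s4c.png

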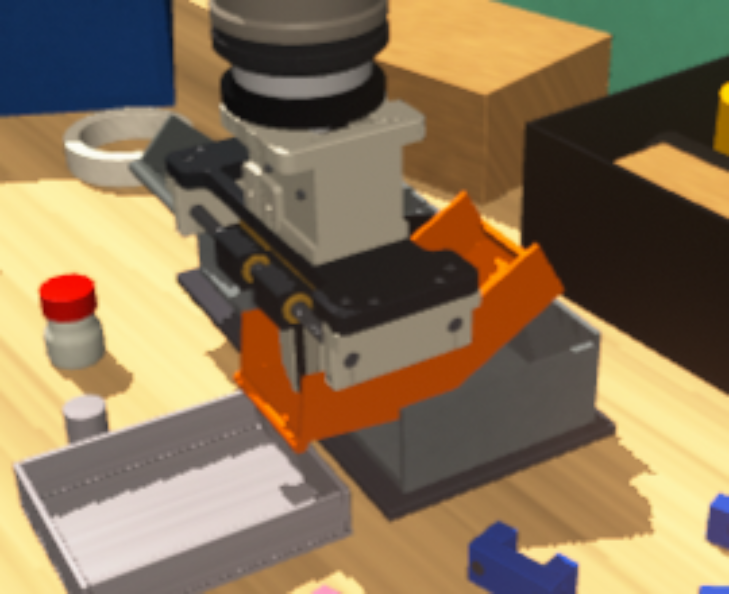

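View pics/w4.png

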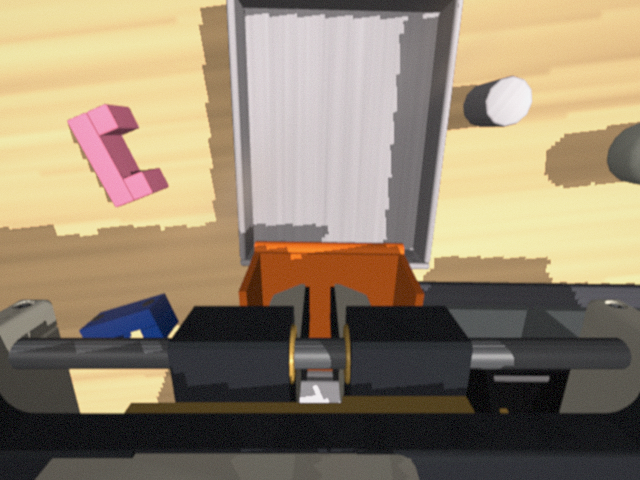

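The bin is at its stop, with 18 N on the tool. I'll lift out and move behind the clamps.

Emit:
step_arm([
  [[0,0,0.4],0],
  [[0,0,2.5],0],
  [[0,0,6],0],
  [[0,0,9.5],0],
  [[2,-0.2,10],0],
  [[6,-0.6,10],0],
  [[10,-1.0,10],0],
  [[11,-1.1,10],0],
  [[11,-1.1,10],0],
])

```text
clock: 5.9
tcp_pos: [634.3, -40.3, 179.9]
orientation: [-0.0, 0.053, 0.999, 0.0]
force: [-0.0, 1.1, -0.4]
width: 9.9
```

Run:
```python
from h import *
o=st();snap('side','s5.png');snap('wrist','w5.png')
a=cv2.imread('pics/s5.png')[120:340,150:420];cv2.imwrite('pics/s5c.png',cv2.resize(a,None,fx=2.7,fy=2.7))
```

```text
t 5.9 tcp [634.3 -40.3 179.9] loc [63.7 -0.8] tip h 101.9 yang 1.465 F [-0.   1.1 -0.4] w 9.9
```

View pics/s5c.png

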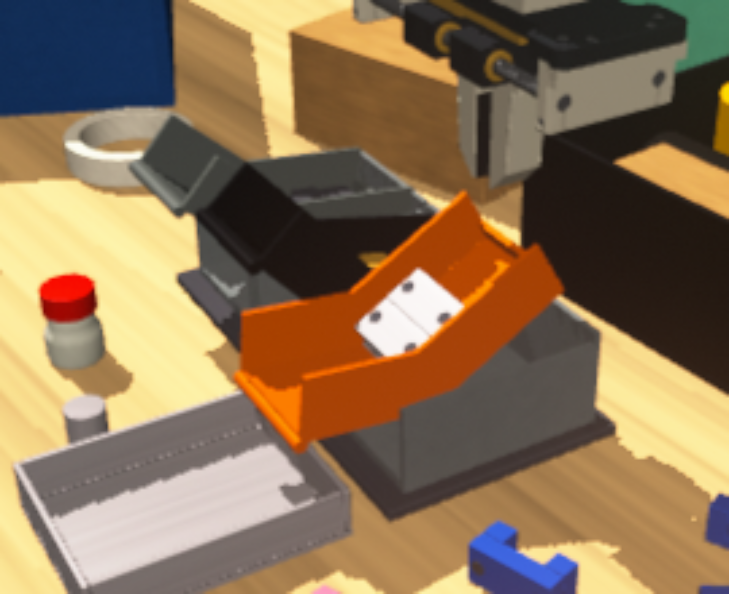

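View pics/w5.png

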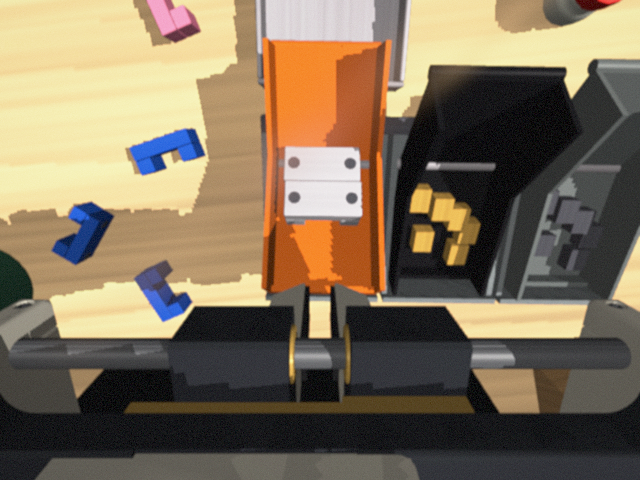

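Wrist view: both clamps lie flat and side by side on the sloping floor at about (323,183), with the front edge at the hinge and nothing lost. The gripper now goes down behind the rear clamp, then pushes along the floor.

Emit:
step_arm([
  [[-0.4,0.05,-2.5],0],
  [[-0.8,0.1,-4.5],0],
  [[-0.9,0.1,-5.5],0],
  [[-0.9,0.1,-6.2],0],
  [[-0.9,0.1,-6.2],0],
])

```text
clock: 6.5
tcp_pos: [624.3, -39.1, 118.5]
orientation: [-0.0, 0.053, 0.999, 0.0]
force: [0.2, -0.3, 0.2]
width: 10.3
```

Run:
```python
from h import *
o=st();c=np.array([55,40.]);a=-.1035;l0=loc(o['tcp_pos'])[0];h0=o['tcp_pos'][2]-78
for lx in range(55,-80,-5):
    h=max(.577*(lx+9.5),.105*(9.5-lx))+2.5
    d=lx-l0; print(lx,round(h,1),(np.array([d*np.cos(a),d*np.sin(a),h-h0])/10).round(2))
```

```text
t 6.5 tcp [624.3 -39.1 118.5] loc [53.6 -0.6] tip h 40.5 yang 1.465 F [ 0.2 -0.3  0.2] w 10.3
55 39.7 [ 0.13 -0.01 -0.08]
50 36.8 [-0.36  0.04 -0.37]
45 33.9 [-0.86  0.09 -0.66]
40 31.1 [-1.36  0.14 -0.95]
35 28.2 [-1.85  0.19 -1.24]
30 25.3 [-2.35  0.24 -1.52]
25 22.4 [-2.85  0.3  -1.81]
20 19.5 [-3.35  0.35 -2.1 ]
15 16.6 [-3.84  0.4  -2.39]
10 13.8 [-4.34  0.45 -2.68]
5 10.9 [-4.84  0.5  -2.97]
0 8.0 [-5.34  0.55 -3.26]
-5 5.1 [-5.83  0.61 -3.54]
-10 4.5 [-6.33  0.66 -3.6 ]
-15 5.1 [-6.83  0.71 -3.55]
-20 5.6 [-7.33  0.76 -3.49]
-25 6.1 [-7.82  0.81 -3.44]
-30 6.6 [-8.32  0.86 -3.39]
-35 7.2 [-8.82  0.92 -3.34]
-40 7.7 [-9.31  0.97 -3.28]
-45 8.2 [-9.81  1.02 -3.23]
-50 8.7 [-10.31   1.07  -3.18]
-55 9.3 [-10.81   1.12  -3.13]
-60 9.8 [-11.3    1.17  -3.07]
-65 10.3 [-11.8    1.23  -3.02]
-70 10.8 [-12.3    1.28  -2.97]
-75 11.4 [-12.8    1.33  -2.92]
```

Emit:
step_arm([
  [[-0.4,0.05,-0.35],0],
  [[-0.9,0.1,-0.65],0],
  [[-1.4,0.15,-0.95],0],
  [[-1.9,0.2,-1.25],0],
  [[-2.35,0.25,-1.5],0],
  [[-2.85,0.3,-1.8],0],
  [[-2.85,0.3,-1.8],0],
])

```text
clock: 7.2
tcp_pos: [595.0, -36.0, 100.1]
orientation: [-0.001, 0.053, 0.999, 0.0]
force: [-0.3, -0.6, -0.2]
width: 10.4
```

Run:
```python
from h import *
o=st();snap('side','s6.png')
a=cv2.imread('pics/s6.png')[120:340,150:420];cv2.imwrite('pics/s6c.png',cv2.resize(a,None,fx=2.7,fy=2.7))
```

```text
t 7.2 tcp [595.  -36.  100.1] loc [24.2 -0.5] tip h 22.1 yang 1.465 F [-0.3 -0.6 -0.2] w 10.4
```

View pics/s6c.png

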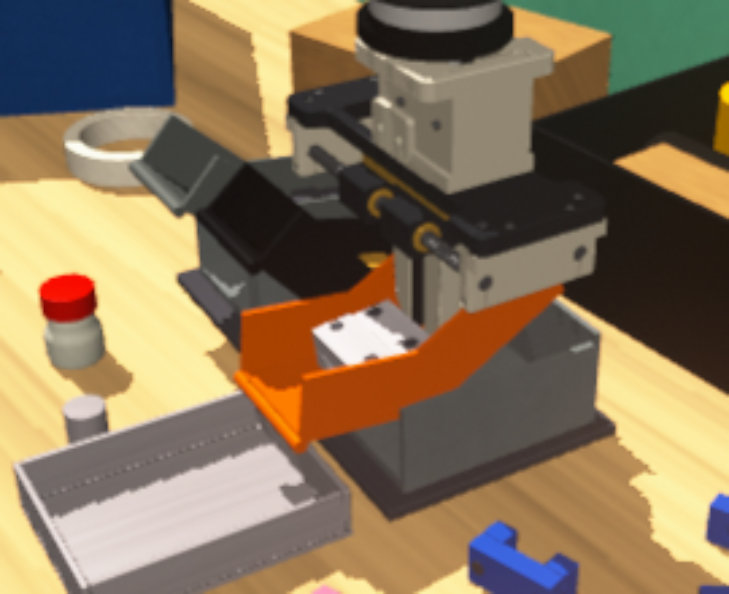

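The front clamp has turned flat onto the ramp and the pair is moving forward. I'll keep pushing.

Emit:
step_arm([
  [[-0.5,0.05,-0.3],0],
  [[-1.0,0.1,-0.6],0],
  [[-1.5,0.15,-0.85],0],
  [[-2.0,0.2,-1.15],0],
  [[-2.5,0.25,-1.45],0],
  [[-3.0,0.3,-1.7],0],
  [[-3.5,0.35,-1.75],0],
  [[-4.0,0.4,-1.7],0],
  [[-4.5,0.45,-1.65],0],
  [[-4.5,0.45,-1.65],0],
])

```text
clock: 8.25
tcp_pos: [550.4, -31.6, 84.4]
orientation: [-0.0, 0.053, 0.999, 0.0]
force: [-0.1, -0.5, 0.1]
width: 10.0
```

Run:
```python
from h import *
o=st();snap('side','s7.png');snap('wrist','w7.png')
a=cv2.imread('pics/s7.png')[120:340,150:420];cv2.imwrite('pics/s7c.png',cv2.resize(a,None,fx=2.7,fy=2.7))
```

```text
t 8.25 tcp [550.4 -31.6  84.4] loc [-20.7  -0.7] tip h 6.4 yang 1.465 F [-0.1 -0.5  0.1] w 10.0
```

View pics/s7c.png

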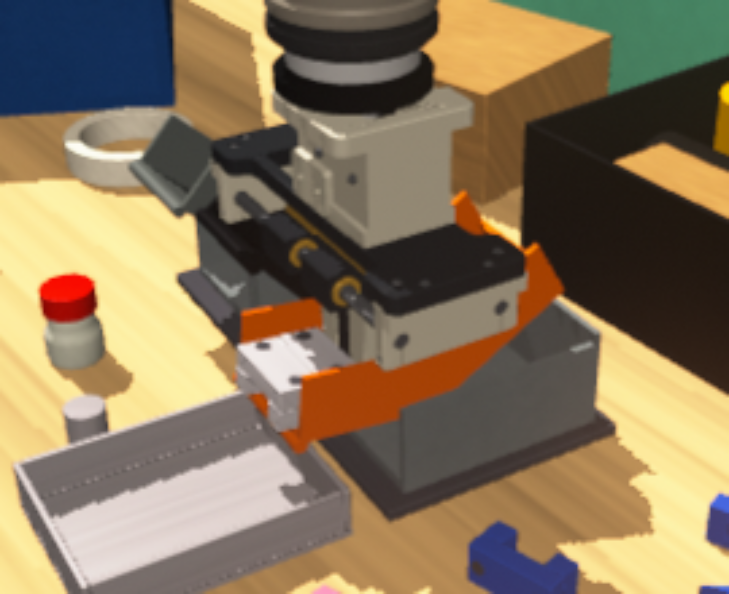

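View pics/w7.png

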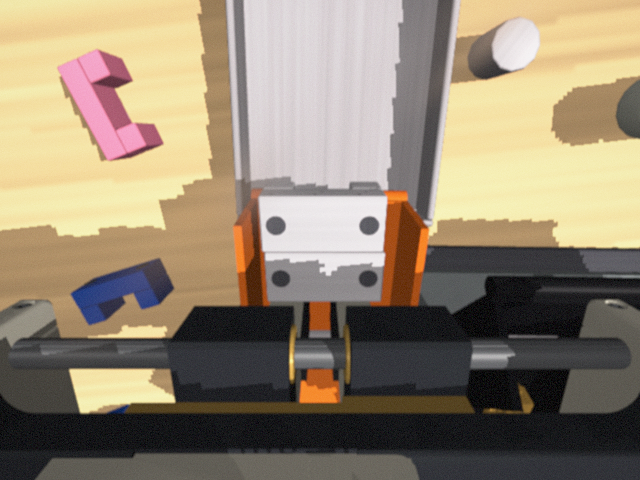

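Both clamps are square on the ramp, with the front one at the lip. Next comes the front one over the edge.

Emit:
step_arm([
  [[-0.5,0.05,0.05],0],
  [[-1.1,0.1,0.1],0],
  [[-1.8,0.2,0.2],0],
  [[-1.8,0.2,0.2],0],
  [[-1.8,0.2,0.2],0],
  [[-1.8,0.2,0.2],0],
])

```text
clock: 8.95
tcp_pos: [533.2, -29.7, 86.3]
orientation: [0.0, 0.053, 0.999, 0.0]
force: [-0.6, -0.2, -0.0]
width: 9.5
```

Run:
```python
from h import *
o=st();snap('side','s8.png');snap('wrist','w8.png')
a=cv2.imread('pics/s8.png')[120:340,150:420];cv2.imwrite('pics/s8c.png',cv2.resize(a,None,fx=2.7,fy=2.7))
```

```text
t 8.95 tcp [533.2 -29.7  86.3] loc [-37.9  -0.6] tip h 8.3 yang 1.465 F [-0.6 -0.2 -0. ] w 9.5
```

View pics/s8c.png

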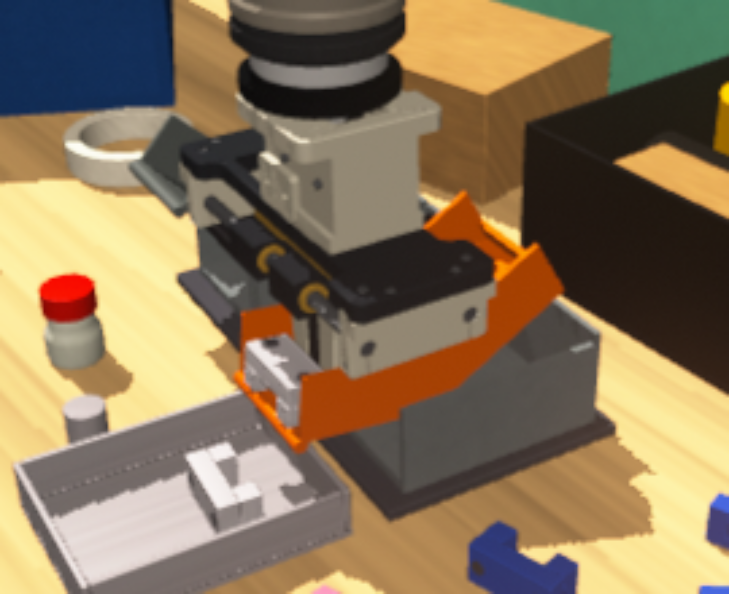

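View pics/w8.png

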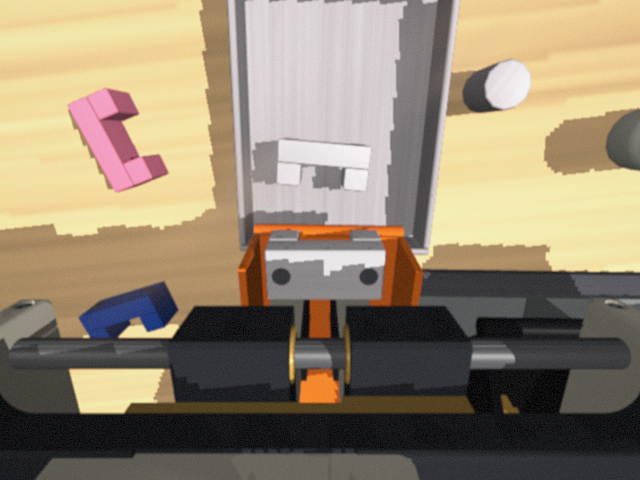

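The first clamp is in the tray, at (222,490) in the crop. Now the second.

Emit:
step_arm([
  [[-0.5,0.05,0.05],0],
  [[-1.0,0.1,0.1],0],
  [[-1.6,0.15,0.15],0],
  [[-2.3,0.25,0.25],0],
  [[-2.8,0.3,0.3],0],
  [[-2.8,0.3,0.3],0],
  [[-2.8,0.3,0.3],0],
  [[-2.8,0.3,0.3],0],
])

```text
clock: 9.85
tcp_pos: [505.5, -26.7, 89.3]
orientation: [0.0, 0.053, 0.999, 0.0]
force: [-0.4, -0.4, 0.5]
width: 10.0
```

Run:
```python
from h import *
o=st();snap('side','s9.png');snap('wrist','w9.png')
a=cv2.imread('pics/s9.png')[120:340,150:420];cv2.imwrite('pics/s9c.png',cv2.resize(a,None,fx=2.7,fy=2.7))
```

```text
t 9.85 tcp [505.5 -26.7  89.3] loc [-65.8  -0.6] tip h 11.3 yang 1.465 F [-0.4 -0.4  0.5] w 10.0
```

View pics/s9c.png

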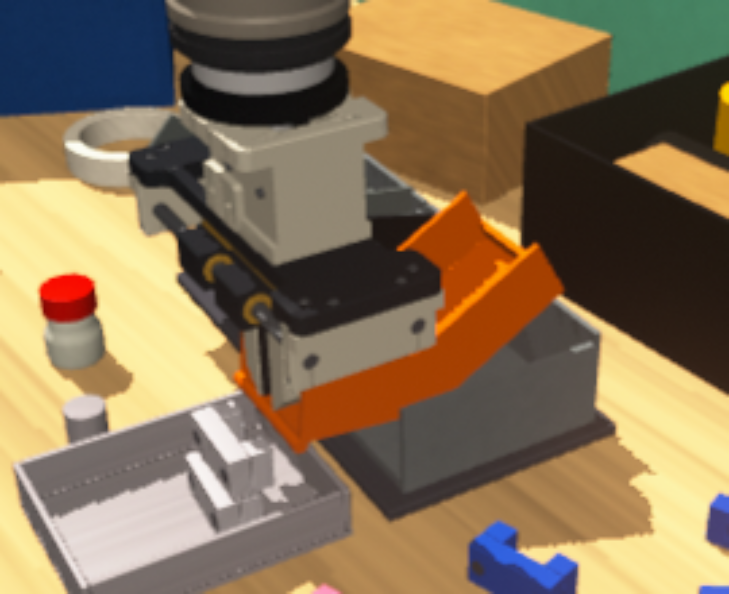

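View pics/w9.png

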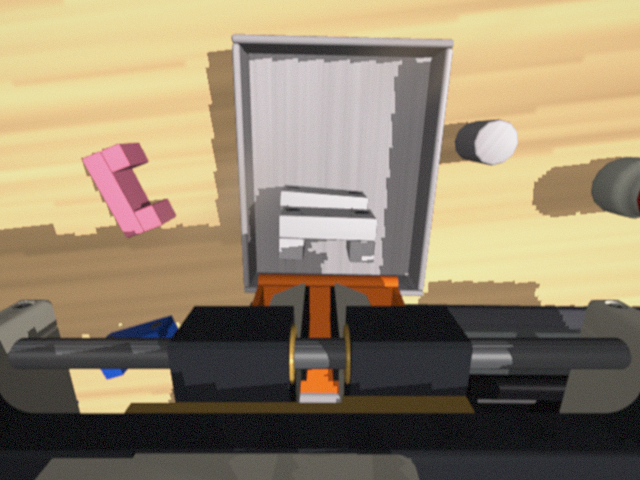

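Both are in the tray, the second leaning on the first. I'll lift and go over to the back of the floor.

Emit:
step_arm([
  [[0,0,2.5],0],
  [[0,0,6.5],0],
  [[1.5,-0.15,9.5],0],
  [[5,-0.5,10],0],
  [[9,-0.9,10],0],
  [[12,-1.2,9.5],0],
  [[12.3,-1.3,7],0],
  [[12.3,-1.3,4.5],0],
  [[12.3,-1.3,3.3],0],
  [[12.3,-1.3,3.3],0],
])

```text
clock: 10.95
tcp_pos: [627.1, -39.5, 120.2]
orientation: [-0.002, 0.053, 0.999, 0.0]
force: [0.1, 0.2, 0.6]
width: 9.9
```

Run:
```python
from h import *
o=st();snap('side','s10.png')
a=cv2.imread('pics/s10.png')[120:340,150:420];cv2.imwrite('pics/s10c.png',cv2.resize(a,None,fx=2.7,fy=2.7))
```

```text
t 10.95 tcp [627.1 -39.5 120.2] loc [56.4 -0.6] tip h 42.2 yang 1.465 F [0.1 0.2 0.6] w 9.9
```

View pics/s10c.png

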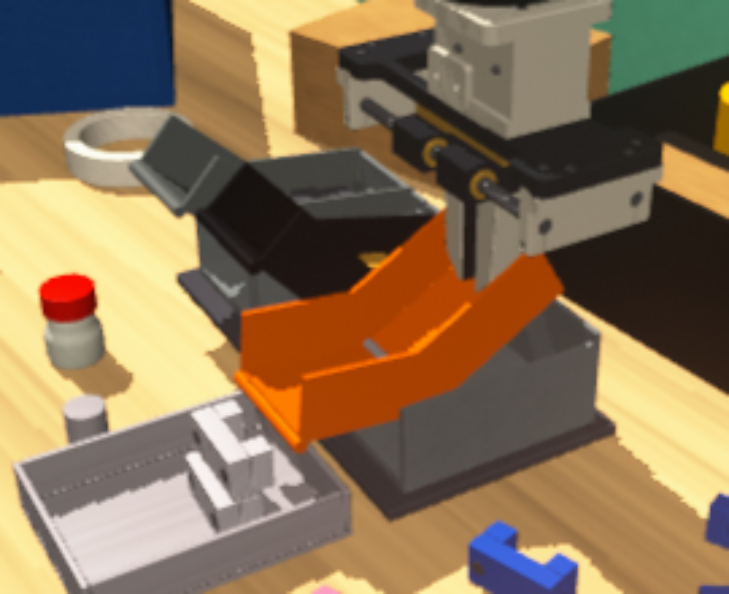

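Emit:
step_arm([
  [[0,0,-0.6],0],
  [[0.2,0,-1.2],0],
  [[0.4,0,-1.8],0],
  [[0.5,-0.05,-2.4],0],
  [[0.7,-0.05,-3.0],0],
  [[0.8,-0.1,-3.6],0],
  [[1.0,-0.1,-4.2],0],
  [[1.2,-0.1,-4.8],0],
  [[1.3,-0.1,-5.4],0],
  [[1.3,-0.1,-5.7],0],
])

```text
clock: 12.0
tcp_pos: [640.7, -40.5, 64.2]
orientation: [-0.001, 0.053, 0.999, 0.0]
force: [-2.3, 0.8, 8.3]
width: 10.1
```

Run:
```python
from h import *
o=st();snap('side','s11.png')
a=cv2.imread('pics/s11.png')[120:340,150:420];cv2.imwrite('pics/s11c.png',cv2.resize(a,None,fx=2.7,fy=2.7))
```

```text
t 12.0 tcp [640.7 -40.5  64.2] loc [70.1 -0.3] tip h -13.8 yang 1.465 F [-2.3  0.8  8.3] w 10.1
```

View pics/s11c.png

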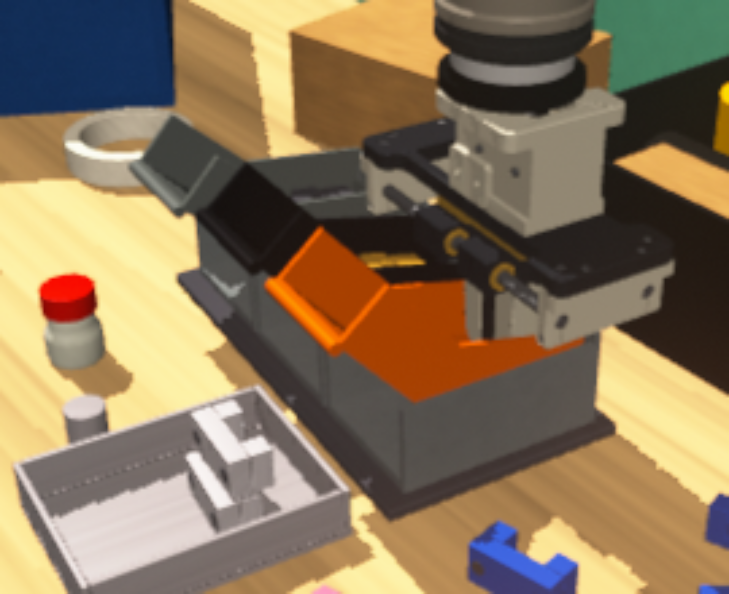

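Emit:
step_arm([
  [[0,0,-0.2],0],
  [[0,0,-0.35],0],
  [[0,0,-0.35],0],
])

```text
clock: 12.35
tcp_pos: [641.0, -40.6, 63.7]
orientation: [0.0, 0.053, 0.999, -0.0]
force: [-6.6, -0.1, 17.7]
width: 10.0
```

Force rises to 18 N with almost no travel, so the bin is on its home stop. I'll lift clear and step back for a look.

Emit:
step_arm([
  [[0,0,0.5],0],
  [[0,0,3],0],
  [[0,0,7],0],
  [[0,0,12],0],
  [[0,0,16],0],
  [[-5,5,18],0],
  [[-8,9,18],0],
  [[-12,13,18],0],
  [[-15,16,18],0],
  [[-15,16,18],0],
])

```text
clock: 13.35
tcp_pos: [488.3, 121.9, 241.5]
orientation: [-0.001, 0.052, 0.999, 0.0]
force: [0.3, -1.2, -0.8]
width: 10.2
```

Emit:
step_arm([
  [[-4,4,0],0],
  [[-8,8,0],0],
  [[-11,12,0],0],
  [[-11,16,0],0],
  [[-11,20,0],0],
  [[-11,24,0],0],
  [[-11,24,0],0],
  [[-11,24,0],0],
])

```text
clock: 14.15
tcp_pos: [380.8, 359.8, 240.9]
orientation: [-0.0, 0.052, 0.999, -0.0]
force: [-0.0, -0.1, 0.2]
width: 9.9
```

Run:
```python
from h import *
o=st();snap('side','s12.png');snap('top','t12.png')
a=cv2.imread('pics/s12.png')[120:340,150:420];cv2.imwrite('pics/s12c.png',cv2.resize(a,None,fx=2.7,fy=2.7))
a=cv2.imread('pics/t12.png')[150:390,150:400];cv2.imwrite('pics/t12c.png',cv2.resize(a,None,fx=2.5,fy=2.5,interpolation=cv2.INTER_CUBIC))
b=cv2.imread('pics/t0c.png')
```

```text
t 14.15 tcp [380.8 359.8 240.9] loc [-229.8  371. ] tip h 162.9 yang 1.467 F [-0.  -0.1  0.2] w 9.9
```

View pics/s12c.png

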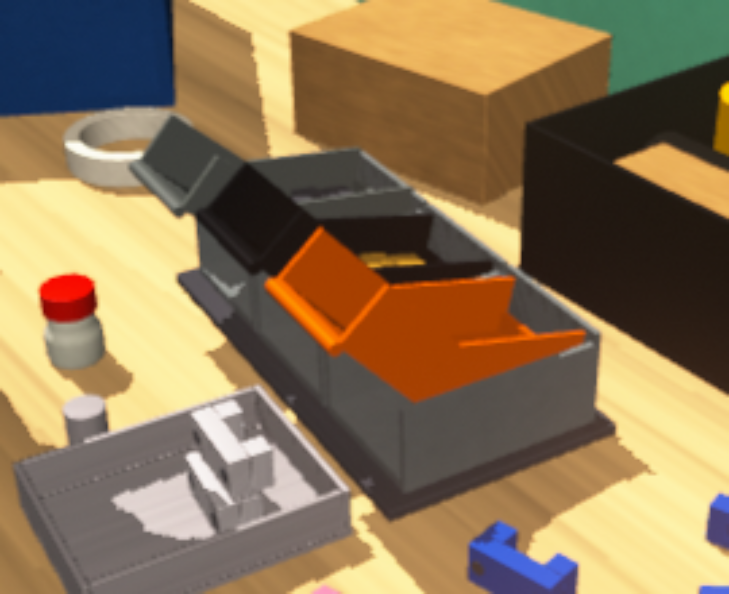

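View pics/t12c.png

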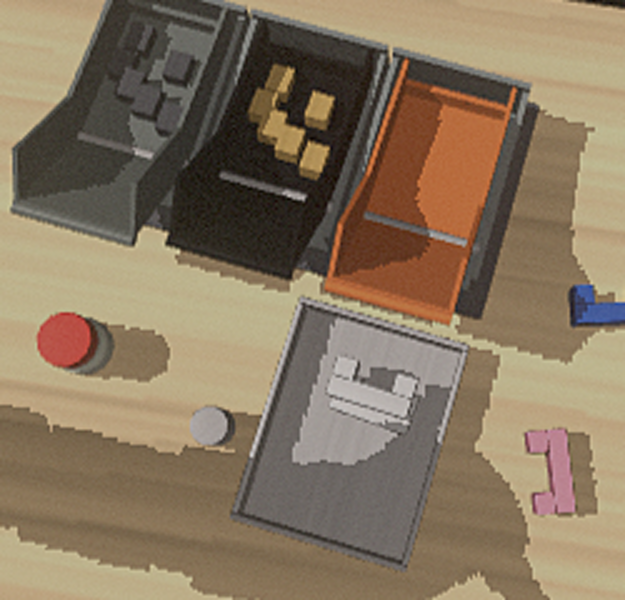

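Everything looks settled. The orange lip is back at its starting pixels, and the stack hasn't moved for over 2 s. Its upper clamp lies on its side, so its origin should be about 41 mm high, under the 60 mm limit.

Run:
```python
from h import *
st();print(finish_job())
```

```text
t 14.25 tcp [381.2 358.5 241.3] loc [-229.3  369.8] tip h 163.3 yang 1.465 F [-0.8  0.2 -0.4] w 10.0
the job is handed in; nothing more can be done
None
```

I swung the orange bin forward to its stop and pushed both aluminium clamp halves over the lip into the tray. I then pressed the back of the floor down until the bin sat on its home stop, and handed the job in at about 14 s of the 58 s allowed.

The last pictures show:
- **Orange bin:** it is empty, and its lip is back at its starting pixels. The final press met about 18 N with almost no travel.
- **Clamps:** both are in the tray and were still from one picture to the next. The second lies on its side on top of the first. I reckon its origin is about 41 mm high, but I worked that out from the block sizes and did not measure it.
- **Surroundings:** the tray looks flat on the bench and the grease jar is upright. The black and grey bins look as they did at the start.
- **Robot:** it is clear of everything, with force readings near zero.

None of my checks failed or disagreed. `finish_job` gave no verdict.

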